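# Rock the stuck stopper out of the diffuser jar

## Robot

A 6-joint arm with a two-finger parallel gripper is mounted at the origin on the work surface. World frame = base frame: x ahead of the robot, y to its left, z up, the work surface at z = 0. Lengths are in m, angles in degrees, forces in N, time in s.
With the tool pointing down it reaches from about 0.25 to 0.725 m from the base axis. Payload 9.7 kg.
Tool frame: the origin (TCP) lies on the centre line of the jaws, within the pads' length; the fingertips stand 19 mm ahead of it and the grasp point (between the pads) is the TCP; z points along the fingers, y is the direction in which the jaws open and shut (so a half turn about z gives the same grasp; the last joint's range is limited). The gripper opens to 85 mm and grips with 20 to 120 N. Pads are 22 mm wide; open, the fingers measure 114 mm over their backs; the gripper's body (76 mm by 85 mm) begins 54 mm behind the grasp point. The pads swing forward as they close: fully open they stand 13 mm farther back than shut.
Start: joints at [74.714, 4.979, 10.078, 95.1, 0, 90], TCP at [0.145, 0.531, 0.25] pointing down, gripper open.
Joint ranges: [-179.16, 179.16], [-48.56, 103.87], [-65.8, 70.77], [-126.05, 130.52], [-82.76, 87.17], [-180, 180]. Speed limits (degrees/s): [127.2, 127.2, 147.25, 180, 180, 180].

## Interface

Orientations are given as [roll, pitch, yaw] about the fixed x, y, z axes, in that order (R = Rz(yaw) Ry(pitch) Rx(roll)).
In Python, from workcell import bot, viewer, job gives the robot as it stands.
- The arm moves only by the tool play_rows, never from a script. Its argument "commands" is a list of rows, each an object of numbers: "tx", "ty", "tz": the shift along the tool's x, y, z in cm; "ax", "ay", "az": the turn, a rotation vector about the tool's x, y, z in rad. A call has 1 to 20 rows; each row is the pose to reach, as a shift and turn from the pose commanded when the call began, along the tool's axes at that moment; what a row does not reach only later rows make up. A row lasts 1/10 s, in which the tool goes at most 50 mm and 8.59 degrees, less where a joint would pass 70% of its speed; a pose out of reach is approached as far as the arm can. A call with a gripper value outside its range is refused whole. "grip" is the finger opening in cm, from 0 to 8.54, set as the call begins (left out, the last holds). The fingers move at their own pace and stop on an object; "newtons" is the grip in N (left out, the last holds). Time passes only in rows, so rows that repeat a pose let the fingers close. It gives the time, the measured TCP pose, the force and the opening at its end, in the units of the state.
- bot.get_obs(): the state, without advancing time (a new reading comes with each control period).
- viewer.camera(name): name is "scene" or "top" or "wrist"; returns a dict with "pixels" (384x512x3 uint8, red, green, blue), "depth" (384x512 float32, m along the optical axis (not along the pixel's ray), 0 where there is no reading), "fx", "fy", "cx", "cy" (pixels), "rvec" (rotation vector, rad) and "tvec" (3), from world to camera coordinates, as OpenCV has them; the wrist camera has in their place "tool_from_camera" (4x4, takes a point from camera to tool coordinates, whose origin is the TCP and whose axes are the flange's). Camera axes: x right, y down, z forward; pixel columns grow to the right and rows downward; lengths in m; the calibration is good to about 2 mm. A picture is of the moment at which its call begins: read the wrist's pose just before it.
- job.job_done(): hands the job in, once; it reports no verdict.
The state is a dict: "time": time; "q": joint angles; "qd": joint speeds; "joint_efforts": joint torques, N m; "ee_pos": TCP position; "tcp_rot": TCP orientation; "wrist_force": force on the tool from outside, world axes, zero at the start; "torque": the same for the moment, N m; "opening": finger opening in m.
Only numpy, scipy, OpenCV 4.12 (cv2) and the standard library are available. Lean on these libraries where they do the work, as an engineer would, in place of code of your own. Each camera call takes 0.05 s, during which the arm holds its last target.

## Task

The stopper of the frosted glass diffuser jar is stuck fast in its neck, and a straight pull only lifts the whole jar. Grip the stopper by the two flat faces of its tab and, pulling up lightly, rock it a few times side to side, over towards one flat face and then over towards the other, until it works free; leave the jar standing where it is and do not disturb the other things. Finish with the stopper still held upright over the open mouth, just clear of the rim by a centimetre or two so that drips fall back into the jar, and do not let go of it.

Things in the scene. Friction and masses are not known exactly. Their poses are not given: they have to be found in the camera images.
- jar: Diffuser jar: round frosted glass, loose on the slab, about 2.6 kg, body 124 mm across and 100 mm tall, neck 55 mm across, rim 135 mm above the slab. Origin at the centre of its underside, z up. A straight pull on the stopper lifts it; a hard sideways push (about 9 N at the stopper) tips it.
- jar_mouth (a point): Centre of the jar's mouth, level with the top of the rim, z up. The bore is 40 mm wide; a soft silicone lip, 7 mm below the rim, grips the stopper's plug: with 40 to 60 N against a straight pull (more than the jar weighs), but only with a few newtons while the stopper is being rocked. It lets go after about 14 mm of rise.
- stopper_grip (a point): Centre of the stopper's tab: an upright frosted glass plate 40 mm wide (this point's x), 14 mm thick (y; the flat faces look to +y and -y), 38 mm high (z). Below it a stem 13 mm across and 6 mm high, then a collar 44 mm across and 6 mm thick, 3.5 mm above the rim at the start, then the plug. Stopper 0.14 kg.
- stopper_foot (a point): Centre of the underside of the stopper's plug (33 mm across, 23.5 mm long), 54.5 mm below stopper_grip, axes alike; 20 mm below the rim at the start. Leaning the stopper 5 to 8 degrees to either side about a level line along its x at the lip (41.5 mm below stopper_grip) and raising it 1 to 2 mm per swing walks it out.
- trinket_box: Bystander: stainless steel box 80 x 120 x 50 mm with a press button on its front; origin at the centre of its underside.
- catchall: Bystander: black ceramic dish, 144 mm across, 30 mm high; origin at the centre of its underside.
- remote: Bystander: white plastic garage remote 62 x 36 x 13 mm lying on the slab; origin at the centre of its underside.
- shoehorn: Bystander: wooden shoehorn about 280 mm long (along its x), 10 mm high, lying on the slab; origin on its underside, about the middle.
- refill_bottle: Bystander: amber glass refill bottle 60 mm in diameter, 150 mm tall, with a black cap, standing; origin at the centre of its underside.
- reed_carton: Bystander: cardboard carton of reeds 45 x 250 x 38 mm (long along its y) lying on the slab; origin at the centre of its underside.
Mind the look-alikes: they are no part of the job. There is more than one size of the part that bears stopper_grip; the job needs the middle-sized.

How it is judged (in metres and radians):
On the way, in this order (a step that is already met when the one before it is completed fails the run):
1. still in the neck, the stopper is leaned at least 3 degrees over towards its +y flat face (y of jar in the frame of stopper_grip below -0.009 m and z of stopper_foot in the frame of jar_mouth below -0.002 m), for 0.05 s.
2. still in the neck, it is leaned at least 3 degrees over towards its -y flat face (y of jar in the frame of stopper_grip above 0.009 m and z of stopper_foot in the frame of jar_mouth below -0.002 m), for 0.05 s.
3. still in the neck, it is leaned to the +y side again (all of step 1), for 0.05 s.
At the end, for the whole second after the job is handed in: Stopper still gripped by the fingers and nothing else, at rest, upright within 11 degrees, its underside 3 to 40 mm above the rim and within 18 mm of the mouth's centre; the jar standing still and upright on the slab (z of stopper_foot in the frame of jar_mouth between 0.003 and 0.04 m and horizontal distance between stopper_foot and jar_mouth below 0.018 m and angle between stopper_grip's own z axis and vertical below 0.2 rad and contact force between the fingers and stopper above 1 N and contact force between stopper and jar below 0.1 N and linear speed of stopper below 0.03 m/s and height (world z) of jar below 0.003 m and angle between jar's own z axis and vertical below 0.03 rad and linear speed of jar below 0.02 m/s); the arm keeps its last pose, push and grip.
It fails at once if the jar is lifted off the slab (more than 8 mm) (height (world z) of jar above 0.008 m).
It fails at once if the jar is tipped more than 7 degrees (angle between jar's own z axis and vertical above 0.12 rad).
It fails at once if the jar is pushed more than 40 mm along the slab (distance of jar from where it was at the start of the episode above 0.04 m).
It fails at once if a bystander is moved more than 20 mm (distance of any of trinket_box, catchall, remote, shoehorn, refill_bottle, reed_carton from where it was at the start of the episode above 0.02 m).
It also fails if it takes over 42 s, if anything falls off the work surface, if the arm or the gripper's body presses on something with over 40 N, if the wrist force passes 120 N, or if a joint passes its speed limit or range.

## Working session

There is one attempt and no reset: what is moved stays moved. The work goes in short steps, Python scripts to look and compute and a tool call to move; the robot and the scene stay as the last step left them, time stands still between calls to the robot, and variables do not carry over. Pictures are saved under pics/ and viewed, and the job is handed in when it is done.

Besides the shell and the picture viewer there is one more tool, called as name(argument=value, ...) on one line, values as JSON. play_rows: Moves the arm, as the interface text tells. Its arguments: {"type":"object","properties":{"commands":{"type":"array"},"grip":{"type":"number"},"newtons":{"type":"number"}},"required":["commands"]}

```bash
mkdir -p pics; ls; python3 - <<'E'
from workcell import bot, viewer, job
import cv2, numpy as np
print(bot.get_obs())
for n in ["scene","top","wrist"]:
    c=viewer.camera(n)
    cv2.imwrite(f"pics/{n}0.png",c["pixels"][:,:,::-1])
    np.savez(f"{n}0.npz",**c)
    print(n,{k:v for k,v in c.items() if k not in("pixels","depth")})
E
```

```text
pics
{'time': 0.0, 'q': array([7.47121504e+01, 5.01228736e+00, 1.00334155e+01, 9.50993714e+01,
       2.18674447e-03, 8.99994735e+01]), 'qd': array([ 0.02925287,  0.00565686,  0.05640356, -0.00167964,  0.02854067,
        0.09050758]), 'joint_efforts': array([ 1.32431713e-03, -5.20384920e+01,  4.64807296e+01,  1.61615212e-02,
       -7.96650255e-06,  2.49581412e-06]), 'ee_pos': array([0.14495332, 0.53034043, 0.24956236]), 'tcp_rot': array([-1.79921757e+02, -2.18746141e-03,  1.64712674e+02]), 'wrist_force': array([ 0.41090729,  0.88572288, -0.93905469]), 'torque': array([-0.02033556,  0.01674267,  0.03828658]), 'opening': 0.08555407090411257}
scene {'fx': 370.8016761653853, 'fy': 370.8016761653853, 'cx': 255.67898989656345, 'cy': 195.65268799587645, 'rvec': array([ 2.33366956,  0.63795077, -0.25686976]), 'tvec': array([-0.43706433, -0.15371003,  1.19376131])}
top {'fx': 417.100574068686, 'fy': 417.100574068686, 'cx': 261.39221957870365, 'cy': 195.69129127085668, 'rvec': array([ 2.14090979, -2.19384543,  0.12484562]), 'tvec': array([-0.05242462,  0.55570511,  0.99908711])}
wrist {'fx': 304.48738721004537, 'fy': 304.48738721004537, 'cx': 252.5565214452621, 'cy': 185.17218675184998, 'tool_from_camera': array([[ 6.57680914e-05, -9.61602938e-01, -2.74444503e-01,
         7.05326797e-02],
       [ 9.99999885e-01,  1.93535070e-04, -4.38470462e-04,
        -5.94105848e-04],
       [ 4.74749120e-04, -2.74444443e-01,  9.61602840e-01,
        -1.24638445e-01],
       [ 0.00000000e+00,  0.00000000e+00,  0.00000000e+00,
         1.00000000e+00]])}
```

View pics/scene0.png

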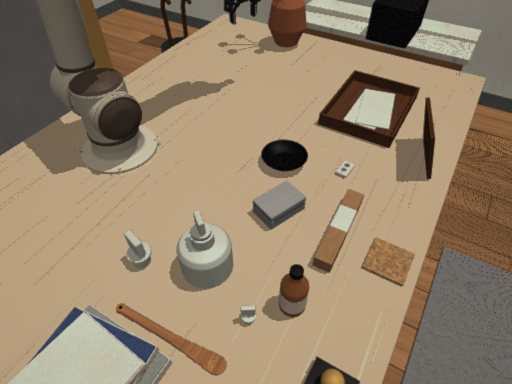

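View pics/top0.png

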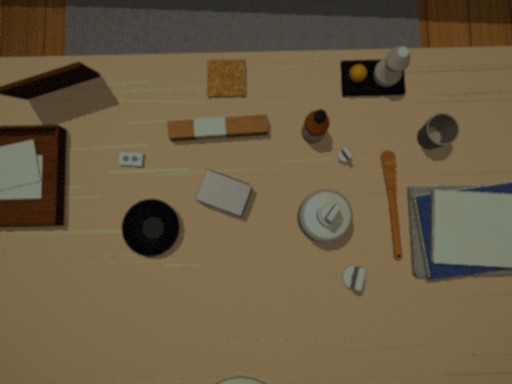

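View pics/wrist0.png

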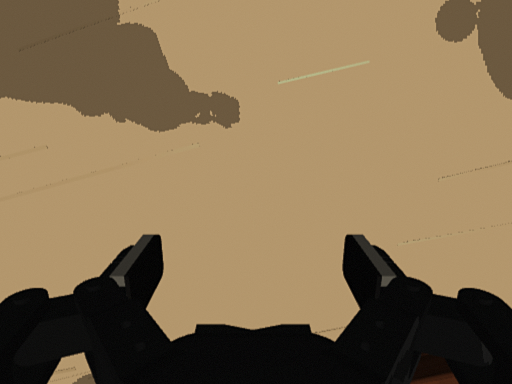

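Three stopper-like parts appear in the scene view: (137,250) lies on the table and is large, (248,314) lies on the table and is small, and (199,225) stands in the jar's neck. The one in the neck is the job's stopper by position. I'll measure all three and check enlarged crops.

```bash
cat > h.py <<'E'
import numpy as np, cv2
def load(n): return dict(np.load(n,allow_pickle=True))
def cloud(c):
    d=c["depth"]; H,W=d.shape; u,v=np.meshgrid(np.arange(W),np.arange(H))
    P=np.stack([(u-c["cx"])/c["fx"]*d,(v-c["cy"])/c["fy"]*d,d],-1)
    R=cv2.Rodrigues(np.array(c["rvec"],float))[0]
    return (P-np.array(c["tvec"]))@R   # R^T (P-t)
def ray(c,u,v,z):
    R=cv2.Rodrigues(np.array(c["rvec"],float))[0]; o=-R.T@c["tvec"]
    d=R.T@np.array([(u-c["cx"])/c["fx"],(v-c["cy"])/c["fy"],1.]); return o+d*(z-o[2])/d[2]
E
python3 - <<'E'
from h import *
for n,b in [("scene0",(110,190,270,340)),("top0",(285,140,385,300))]:
    c=load(n+".npz"); x0,y0,x1,y1=b
    cr=c["pixels"][y0:y1,x0:x1,::-1]; k=min(800//(x1-x0),600//(y1-y0))
    cv2.imwrite(f"pics/{n}_crop.png",cv2.resize(cr,None,fx=k,fy=k,interpolation=cv2.INTER_CUBIC))
    P=cloud(c); z=P[...,2]; print(n,"table z",np.median(z[c["depth"]>0]), "k",k)
    ok=(c["depth"]>0)
    sub=np.zeros_like(ok); sub[y0:y1,x0:x1]=1
    m=ok&sub
    for lo,hi in [(0.01,.03),(.06,.09),(.09,.105),(.105,.125),(.125,.140),(.140,.147),(.147,.155),(.155,.175),(.175,.185),(.185,.2)]:
        s=m&(z>lo)&(z<hi)
        print(lo,hi,s.sum(),P[s].mean(0).round(4) if s.any() else "")
E
```

```text
scene0 table z 0.0007323118508412494 k 4
0.01 0.03 890 [ 0.5073 -0.3097  0.0162]
0.06 0.09 677 [ 0.4999 -0.2765  0.0765]
0.09 0.105 1387 [ 0.4936 -0.2353  0.0992]
0.105 0.125 161 [ 0.5136 -0.228   0.1134]
0.125 0.14 173 [ 0.5103 -0.224   0.1334]
0.14 0.147 177 [ 0.5031 -0.2181  0.1448]
0.147 0.155 14 [ 0.5069 -0.2229  0.1498]
0.155 0.175 51 [ 0.5107 -0.2242  0.1649]
0.175 0.185 28 [ 0.5106 -0.2245  0.1795]
0.185 0.2 109 [ 0.5017 -0.2157  0.1887]
top0 table z 0.0004656710858850926 k 3
0.01 0.03 123 [ 0.6064 -0.2311  0.0213]
0.06 0.09 299 [ 0.4591 -0.2143  0.0817]
0.09 0.105 1642 [ 0.4799 -0.2203  0.0992]
0.105 0.125 99 [ 0.4958 -0.2032  0.1081]
0.125 0.14 137 [ 0.4976 -0.2095  0.1354]
0.14 0.147 153 [ 0.4993 -0.2115  0.1446]
0.147 0.155 19 [ 0.4989 -0.2156  0.148 ]
0.155 0.175 23 [ 0.497  -0.2062  0.1656]
0.175 0.185 14 [ 0.4954 -0.2088  0.1814]
0.185 0.2 125 [ 0.4997 -0.2142  0.1887]
```

```bash
python3 - <<'E'
from h import *
c=load("top0.npz");P=cloud(c);np.set_printoptions(linewidth=250)
print((P[185:245:2,296:356:2,2]*1000).round().astype(int))
c=load("scene0.npz");P=cloud(c)
print((P[205:260:2,180:236:2,2]*1000).round().astype(int))
E
```

```text
[[  -1    1   -2   -2   -1    0    3    1    5    3    4   -2    0    3    2    0    1   -1   -1    1    4   -2   -1   -2    4    2    0    2    3    0]
 [1054 1054    0   -3   -2    2    0    0   -2    1    2    2    1    0    2    2   -1    3   -1    2    2    1    2   -2    0   -4    2    2   -2    1]
 [   4    0    4    4   -5    1    0   -2   -3    0    0    0    1   81   88   86   87    3    2    2   -1   -1    0    2    1   -2    4    3    2    2]
 [   1   -1    2    1    0    2    3   -1   -1    2   87   91   96   92   98   98   96   95   93   92   85    1    0    0    1    1    4   -2   -1   -3]
 [  -2    2    0   -2    0    1    1    0   88   93   93   98  102 1054   99  100   99   99   97   96  100   92   86   -1    4    1    3    1   -1    0]
 [  -1   -1   -2    1   -1    4   -1   91   91   98   98   97  101   97  101  102  102   99  102   98   98   98   97   90   -1   -1    3    2   -3   -1]
 [   2    2    1   -1   -2    0   90   93   98  102  101  100  101  101  101  104   97  102  102  101   99  102  100   96   90    6    3    0    4    0]
 [   1    2    2   -3   -3   
[... 6011 characters left out ...]
   4  -1]
 [ 99 101 100 100 102 104 106 103 108 109 110 110 109 107 103 102 101 101 102 102 100  98  99  96  92  84   0   0]
 [ 98  97 101 100 102 103 103 104 103 105 105 106 105 106 103 103 104 101 102 100 100  99  97  92  91  82   2   1]
 [ 96 101 101 102 101 102 102 103 102 103 103 106 101 103 103 103 102 100  99 102  99  99  99  91  89  78   2   2]
 [ 97  99  99 101 101 101 101 103 104 101 103 103 102 100 100 104 101  99 100 100  98  96  92  89  84  73  35   4]
 [ 91  95 100  99  99 101 102 100 102 102 101 103 101 100 103 102 100  99  98  98  98  93  88  85  78  66  37   1]
 [ 89  91  94  97  98 101 100 101  99  99 102  99 102 102  99  99  99  99  97  96  93  91  86  82  71  60  37   3]]
```

```bash
python3 - <<'E'
from h import *
for n in ["top0","scene0"]:
    c=load(n+".npz");P=cloud(c)
    z=P[...,2]; m=(abs(z-.1885)<.0035); 
    l,lab,st,cen=cv2.connectedComponentsWithStats(m.astype(np.uint8),connectivity=8)
    # component near jar
    v,u=np.where(m); s=(np.hypot(P[v,u,0]-.5,P[v,u,1]+.215)<.04); u,v=u[s],v[s]
    Q=np.array([ray(c,a,b,.1885)[:2] for a,b in zip(u,v)])
    print(n,len(Q),"centroid",Q.mean(0),cv2.minAreaRect((Q*1000).astype(np.float32)))
    w,V=np.linalg.eigh(np.cov(Q.T)); print("std*sqrt12",np.sqrt(12*w)*1000,"long axis deg",np.degrees(np.arctan2(V[1,1],V[0,1])))
    # collar / body circle fits
    for zz,r in [(.145,.03),(.10,.075)]:
        v,u=np.where((abs(z-zz)<.004)&(np.hypot(P[...,0]-.5,P[...,1]+.215)<r))
        Q=np.array([ray(c,a,b,zz)[:2] for a,b in zip(u,v)]); print(zz,cv2.minEnclosingCircle((Q*1000).astype(np.float32)))
# lookalikes sizes
c=load("top0.npz");P=cloud(c);z=P[...,2]
m=((z>.008)&(z<.25)).astype(np.uint8); k,lab,st,cen=cv2.connectedComponentsWithStats(m)
for i in range(1,k):
    if st[i,4]>20:
        s=lab==i; print(cen[i].round(),st[i,4],"xy",P[s][:,:2].mean(0).round(3),"zmax",np.percentile(P[s][:,2],95).round(3),[ (round(a[0]),round(a[1])) if isinstance(a,tuple) else round(a) for a in cv2.minAreaRect((P[s][:,:2]*1000).astype(np.float32))])
E
```

```text
top0 122 centroid [ 0.50002751 -0.2143251 ] ((499.534912109375, -214.20223999023438), (13.92936897277832, 39.10374069213867), 52.41328048706055)
std*sqrt12 [13.88039549 39.28152346] long axis deg 142.2524074715244
0.145 ((499.09033203125, -214.49493408203125), 21.698835372924805)
0.1 ((499.40362548828125, -213.9973907470703), 56.382110595703125)
scene0 109 centroid [ 0.50163278 -0.21555337] ((501.33367919921875, -215.3993682861328), (13.790486335754395, 41.015254974365234), 53.01072311401367)
std*sqrt12 [13.9602961  41.54041019] long axis deg 142.81675360566592
0.145 ((501.24249267578125, -215.3184051513672), 22.88826560974121)
0.1 ((503.1081237792969, -216.50672912597656), 56.03740310668945)
[376.  74.] 2525 xy [ 0.848 -0.357] zmax 0.154 [(859, -362), (161, 93), 90]
[226.  77.] 674 xy [0.869 0.017] zmax 0.012 [(868, 18), (99, 100), 90]
[49. 81.] 1802 xy [0.832 0.43 ] zmax 0.151 [(834, 435), (44, 201), 19]
[315. 126.] 714 xy [ 0.709 -0.196] zmax 0.151 [(717, -200), (60, 55), 66]
[439. 131.] 992 xy [ 0.702 -0.506] zmax 0.087 [(699, -501), (79, 78), 87]
[217. 127.] 2024 xy [0.729 0.039
[... 564 characters left out ...]
2317 xy [ 0.497 -0.208] zmax 0.186 [(499, -214), (121, 122), 43]
[ 44. 205.] 58 xy [0.547 0.479] zmax 0.011 [(547, 479), (25, 29), 44]
[150. 227.] 2286 xy [0.484 0.211] zmax 0.031 [(483, 208), (141, 139), 89]
[ 34. 205.] 35 xy [0.548 0.505] zmax 0.01 [(549, 504), (16, 27), 45]
[  7. 208.] 59 xy [0.541 0.572] zmax 0.011 [(542, 570), (41, 23), 89]
[ 39. 215.] 31 xy [0.521 0.491] zmax 0.011 [(525, 489), (25, 24), 9]
[ 16. 215.] 21 xy [0.522 0.549] zmax 0.011 [(521, 548), (26, 12), 66]
[149. 226.] 26 xy [0.487 0.215] zmax 0.01 [(486, 215), (16, 22), 38]
[355. 277.] 496 xy [ 0.355 -0.278] zmax 0.1 [(355, -283), (53, 56), 15]
[240. 381.] 175 xy [ 0.11  -0.005] zmax 0.014 [(112, -3), (103, 14), 88]
```

View pics/scene0_crop.png

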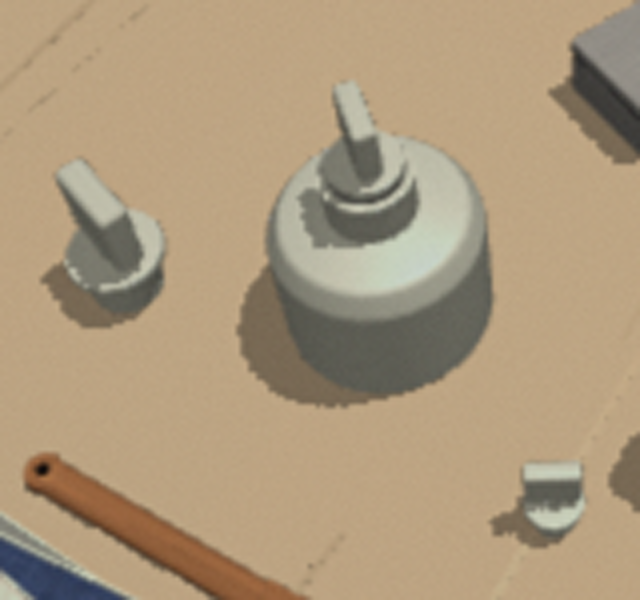

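View pics/top0_crop.png

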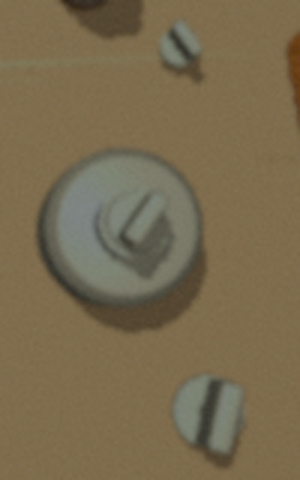

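The crops show the 40 x 14 mm tab standing in the jar's neck. Measured tab top is 0.189 and collar is about 44 mm across, matching the text. The lying ones are bigger (tab top 0.10 m) at scene (137,250) and smaller at (248,314). I'll move halfway first, turning the wrist as I go.

play_rows(commands=[{"tx": -1.3, "ty": -1.6, "tz": -1, "az": 0.04}, {"tx": -4, "ty": -4.7, "tz": -2, "az": 0.12}, {"tx": -6.9, "ty": -8, "tz": -3, "az": 0.2}, {"tx": -9.8, "ty": -11.4, "tz": -3, "az": 0.28}, {"tx": -12.7, "ty": -14.7, "tz": -3, "az": 0.37}, {"tx": -15.6, "ty": -18.1, "tz": -3, "az": 0.45}, {"tx": -18.5, "ty": -21.5, "tz": -3, "az": 0.53}, {"tx": -21.4, "ty": -24.8, "tz": -3, "az": 0.62}, {"tx": -24.3, "ty": -28.2, "tz": -3, "az": 0.7}, {"tx": -26.9, "ty": -31.3, "tz": -3, "az": 0.78}], grip=8.5)

```text
invalid input at $.commands[0]: expected keys tx, ty, tz, ax, ay, az
```

```bash
cat > g.py <<'E'
from workcell import bot
import numpy as np
from scipy.spatial.transform import Rotation as Ro
def st():
    o=bot.get_obs(); R=Ro.from_euler("xyz",o["tcp_rot"],degrees=True)
    return o,R
E
python3 - <<'E'
from g import *
o,R=st(); print(o["time"],o["q"].round(2),o["ee_pos"],o["tcp_rot"]); 
d=np.array([.5008,-.2148,.26])-o["ee_pos"]; print("tool shift cm",R.inv().apply(d)*100)
for yaw in (142.5,-37.5):
    print(yaw,(R.inv()*Ro.from_euler("xyz",[180,0,yaw],degrees=True)).as_rotvec())
E
```

```text
0.15 [74.71  5.   10.05 95.1   0.   90.  ] [0.14496148 0.5304024  0.24976595] [-1.79944357e+02 -9.44943885e-04  1.64712355e+02]
tool shift cm [-53.97305842 -62.50203625  -0.96359643]
142.5 [-9.62163935e-04  1.71963931e-04  3.87678706e-01]
-37.5 [-2.39797840e-04 -1.34170481e-03 -2.75391363e+00]
```

All six keys are needed.

play_rows(commands=[{"tx": -1.3, "ty": -1.6, "tz": -1, "ax": 0, "ay": 0, "az": 0.04}, {"tx": -4, "ty": -4.7, "tz": -2, "ax": 0, "ay": 0, "az": 0.12}, {"tx": -6.9, "ty": -8, "tz": -3, "ax": 0, "ay": 0, "az": 0.2}, {"tx": -9.8, "ty": -11.4, "tz": -3, "ax": 0, "ay": 0, "az": 0.28}, {"tx": -12.7, "ty": -14.7, "tz": -3, "ax": 0, "ay": 0, "az": 0.37}, {"tx": -15.6, "ty": -18.1, "tz": -3, "ax": 0, "ay": 0, "az": 0.45}, {"tx": -18.5, "ty": -21.5, "tz": -3, "ax": 0, "ay": 0, "az": 0.53}, {"tx": -21.4, "ty": -24.8, "tz": -3, "ax": 0, "ay": 0, "az": 0.62}, {"tx": -24.3, "ty": -28.2, "tz": -3, "ax": 0, "ay": 0, "az": 0.7}, {"tx": -26.9, "ty": -31.3, "tz": -3, "ax": 0, "ay": 0, "az": 0.78}], grip=8.5)

```text
time: 1.15
ee_pos: [0.3222, 0.1558, 0.2803]
tcp_rot: [180.0, 0.0, 119.8]
wrist_force: [1.5, 0.9, 0.2]
opening: 0.0852
```

```bash
python3 - <<'E'
from g import *
o,R=st(); print(o["time"],o["q"].round(2),o["ee_pos"],o["tcp_rot"]); 
d=np.array([.5008,-.2148,.26])-o["ee_pos"]; print("tool shift cm",R.inv().apply(d)*100)
for yaw in (142.5,-37.5):
    print(yaw,(R.inv()*Ro.from_euler("xyz",[180,0,yaw],degrees=True)).as_rotvec())
E
```

```text
1.15 [ 2.5810e+01 -2.0070e+01 -8.8900e+00  1.0116e+02 -1.0000e-02  8.5980e+01] [0.32223824 0.15584692 0.28030316] [1.79974347e+02 7.82740002e-03 1.19832668e+02]
tool shift cm [-41.03556185  -2.94952249   2.03460164]
142.5 [ 4.14851771e-04  2.23392835e-04 -3.95619542e-01]
-37.5 [ 3.10779436e-04 -5.77133099e-04  2.74597304e+00]
```

play_rows(commands=[{"tx": -1.5, "ty": -0.1, "tz": 0, "ax": 0, "ay": 0, "az": -0.02}, {"tx": -5, "ty": -0.4, "tz": 0, "ax": 0, "ay": 0, "az": -0.05}, {"tx": -9, "ty": -0.7, "tz": 0, "ax": 0, "ay": 0, "az": -0.09}, {"tx": -13, "ty": -0.9, "tz": 0, "ax": 0, "ay": 0, "az": -0.13}, {"tx": -17, "ty": -1.2, "tz": 0, "ax": 0, "ay": 0, "az": -0.17}, {"tx": -21, "ty": -1.5, "tz": 0, "ax": 0, "ay": 0, "az": -0.21}, {"tx": -25, "ty": -1.8, "tz": 0, "ax": 0, "ay": 0, "az": -0.25}, {"tx": -29, "ty": -2.1, "tz": 0, "ax": 0, "ay": 0, "az": -0.29}, {"tx": -33, "ty": -2.4, "tz": 0.5, "ax": 0, "ay": 0, "az": -0.33}, {"tx": -36.5, "ty": -2.6, "tz": 1, "ax": 0, "ay": 0, "az": -0.36}, {"tx": -39.5, "ty": -2.8, "tz": 1.5, "ax": 0, "ay": 0, "az": -0.385}, {"tx": -41, "ty": -2.95, "tz": 2, "ax": 0, "ay": 0, "az": -0.396}, {"tx": -41, "ty": -2.95, "tz": 2, "ax": 0, "ay": 0, "az": -0.396}, {"tx": -41, "ty": -2.95, "tz": 2, "ax": 0, "ay": 0, "az": -0.396}])

```text
time: 2.55
ee_pos: [0.5012, -0.2118, 0.26]
tcp_rot: [-180.0, -0.1, 142.7]
wrist_force: [-0.1, 0.3, -0.0]
opening: 0.0845
```

```bash
python3 - <<'E'
from g import *
from h import *
from workcell import viewer
o,R=st(); print(o["time"],o["q"].round(2),o["ee_pos"],o["tcp_rot"],o["wrist_force"]); 
c=viewer.camera("wrist"); cv2.imwrite("pics/wrist1.png",c["pixels"][:,:,::-1])
T=c["tool_from_camera"]; d=c["depth"]; v,u=np.indices(d.shape)
P=np.stack([(u-c["cx"])/c["fx"]*d,(v-c["cy"])/c["fy"]*d,d],-1)
W=R.apply((P.reshape(-1,3)@T[:3,:3].T+T[:3,3]))+o["ee_pos"]; W=W.reshape(P.shape)
z=W[...,2]; near=np.hypot(W[...,0]-.5,W[...,1]+.215)<.035
s=near&(abs(z-.1885)<.004)&(d>0)
Q=W[s]; print(s.sum(),Q.mean(0)); print(cv2.minAreaRect((Q[:,:2]*1000).astype(np.float32)))
w,V=np.linalg.eigh(np.cov(Q[:,:2].T)); print(np.sqrt(12*w),np.degrees(np.arctan2(V[1,1],V[0,1])))
s=near&(abs(z-.1445)<.004)&(d>0); print(W[s].mean(0),cv2.minEnclosingCircle((W[s][:,:2]*1000).astype(np.float32)))
c=viewer.camera("top"); cv2.imwrite("pics/top1.png",c["pixels"][:,:,::-1])
E
```

```text
2.55 [-2.291e+01  4.470e+00  1.061e+01  9.622e+01  1.000e-02  1.442e+01] [ 0.50123765 -0.21182894  0.25997967] [-1.79990339e+02 -6.91417248e-02  1.42664270e+02] [-0.12613263  0.3388269  -0.04061228]
1086 [ 0.497922   -0.21315211  0.1891308 ]
((498.508056640625, -213.73922729492188), (13.408792495727539, 39.1688232421875), 52.64887619018555)
[0.01345912 0.03920477] 142.48815703204895
[ 0.49728087 -0.21209898  0.14541634] ((499.1355285644531, -214.08297729492188), 22.00594711303711)
```

View pics/wrist1.png

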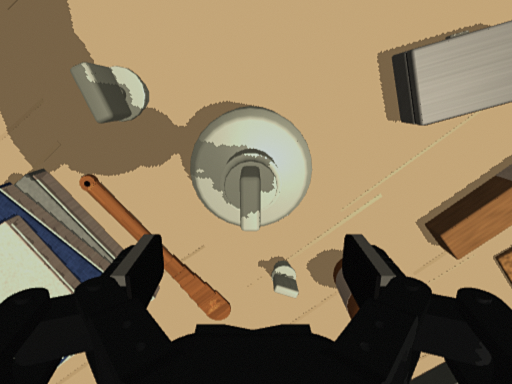

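```bash
python3 - <<'E'
from g import *
o,R=st(); print(o["time"],o["qd"],o["ee_pos"],o["tcp_rot"]); 
d=np.array([.4997,-.2143,.1715])-o["ee_pos"]; print("tool shift cm",R.inv().apply(d)*100)
print((R.inv()*Ro.from_euler("xyz",[180,0,142.5],degrees=True)).as_rotvec())
E
```

```text
2.65 [ 0.23792461 -0.57334146  0.10419829 -0.08587663 -0.09788895 -0.18507167] [ 0.50133696 -0.21130422  0.2607992 ] [1.79988572e+02 1.96917272e-02 1.42732413e+02]
tool shift cm [-0.04806513 -0.33931457  8.92986968]
[0.00020016 0.00034328 0.0040564 ]
```

View pics/top1.png

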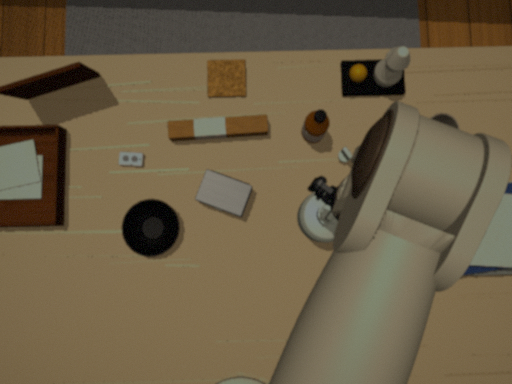

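The wrist view shows the stopper tab at (250,195) upright between the jaws, and the bystanders are clear. All three cameras agree on the tab centre across the jaws to within 0.5 mm. I'll go down now.

play_rows(commands=[{"tx": 0, "ty": -0.3, "tz": 0.5, "ax": 0, "ay": 0, "az": 0.004}, {"tx": 0, "ty": -0.34, "tz": 1.5, "ax": 0, "ay": 0, "az": 0.004}, {"tx": 0, "ty": -0.34, "tz": 3, "ax": 0, "ay": 0, "az": 0.004}, {"tx": 0, "ty": -0.34, "tz": 4.5, "ax": 0, "ay": 0, "az": 0.004}, {"tx": 0, "ty": -0.34, "tz": 6, "ax": 0, "ay": 0, "az": 0.004}, {"tx": 0, "ty": -0.34, "tz": 7.4, "ax": 0, "ay": 0, "az": 0.004}, {"tx": 0, "ty": -0.34, "tz": 8.4, "ax": 0, "ay": 0, "az": 0.004}, {"tx": 0, "ty": -0.34, "tz": 8.9, "ax": 0, "ay": 0, "az": 0.004}, {"tx": 0, "ty": -0.34, "tz": 8.9, "ax": 0, "ay": 0, "az": 0.004}, {"tx": 0, "ty": -0.34, "tz": 8.9, "ax": 0, "ay": 0, "az": 0.004}])

```text
time: 3.65
ee_pos: [0.4997, -0.2148, 0.1718]
tcp_rot: [180.0, 0.0, 142.5]
wrist_force: [0.1, 0.0, -0.6]
opening: 0.0852
```

```bash
python3 - <<'E'
from g import *
from h import *
from workcell import viewer
o,R=st(); print(o["time"],o["ee_pos"],o["tcp_rot"],o["wrist_force"]); 
d=np.array([.4997,-.2143,.1715])-o["ee_pos"]; print("tool shift cm",R.inv().apply(d)*100)
c=viewer.camera("wrist"); cv2.imwrite("pics/wrist2.png",c["pixels"][:,:,::-1])
c=viewer.camera("scene"); cv2.imwrite("pics/scene2.png",cv2.resize(c["pixels"][150:310,100:300,::-1],None,fx=3.5,fy=3.5))
E
```

```text
3.65 [ 0.49965639 -0.2148189   0.17179184] [1.79988940e+02 3.67838355e-02 1.42482220e+02] [ 0.10245463  0.00438429 -0.62841537]
tool shift cm [0.02816073 0.04380728 0.02917471]
```

View pics/wrist2.png

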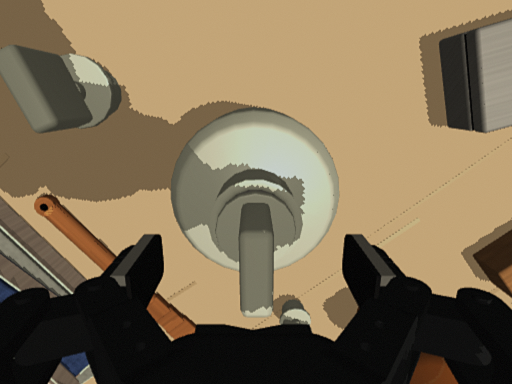

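View pics/scene2.png

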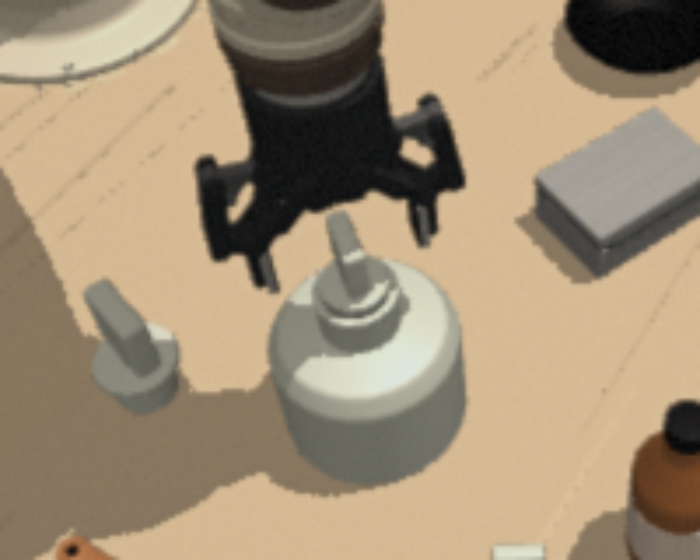

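The jaws straddle the tab (wrist view, tab centre about (257,250), jaw middle about (253,250)). I'll close gently.

play_rows(commands=[{"tx": 0, "ty": 0.04, "tz": 0.03, "ax": 0, "ay": 0, "az": 0}, {"tx": 0, "ty": 0.04, "tz": 0.03, "ax": 0, "ay": 0, "az": 0}, {"tx": 0, "ty": 0.04, "tz": 0.03, "ax": 0, "ay": 0, "az": 0}, {"tx": 0, "ty": 0.04, "tz": 0.03, "ax": 0, "ay": 0, "az": 0}, {"tx": 0, "ty": 0.04, "tz": 0.03, "ax": 0, "ay": 0, "az": 0}, {"tx": 0, "ty": 0.04, "tz": 0.03, "ax": 0, "ay": 0, "az": 0}, {"tx": 0, "ty": 0.04, "tz": 0.03, "ax": 0, "ay": 0, "az": 0}, {"tx": 0, "ty": 0.04, "tz": 0.03, "ax": 0, "ay": 0, "az": 0}, {"tx": 0, "ty": 0.04, "tz": 0.03, "ax": 0, "ay": 0, "az": 0}, {"tx": 0, "ty": 0.04, "tz": 0.03, "ax": 0, "ay": 0, "az": 0}, {"tx": 0, "ty": 0.04, "tz": 0.03, "ax": 0, "ay": 0, "az": 0}, {"tx": 0, "ty": 0.04, "tz": 0.03, "ax": 0, "ay": 0, "az": 0}], grip=1.0, newtons=70)

```text
time: 4.95
ee_pos: [0.4999, -0.2142, 0.1706]
tcp_rot: [180.0, -0.0, 142.5]
wrist_force: [5.1, 2.7, -6.6]
opening: 0.0133
```

```bash
python3 - <<'E'
from g import *
from h import *
from workcell import viewer
o,R=st(); print(o["time"],o["ee_pos"],o["tcp_rot"],o["wrist_force"],o["torque"],o["opening"]); 
c=viewer.camera("scene"); cv2.imwrite("pics/scene3.png",cv2.resize(c["pixels"][150:310,100:300,::-1],None,fx=3.5,fy=3.5))
E
```

```text
4.95 [ 0.49990641 -0.21421296  0.17056928] [ 1.79970154e+02 -2.64880044e-02  1.42492103e+02] [ 5.11321645  2.67335975 -6.63185876] [ 0.62855125 -1.14906373 -0.15400841] 0.013258150821220543
```

View pics/scene3.png

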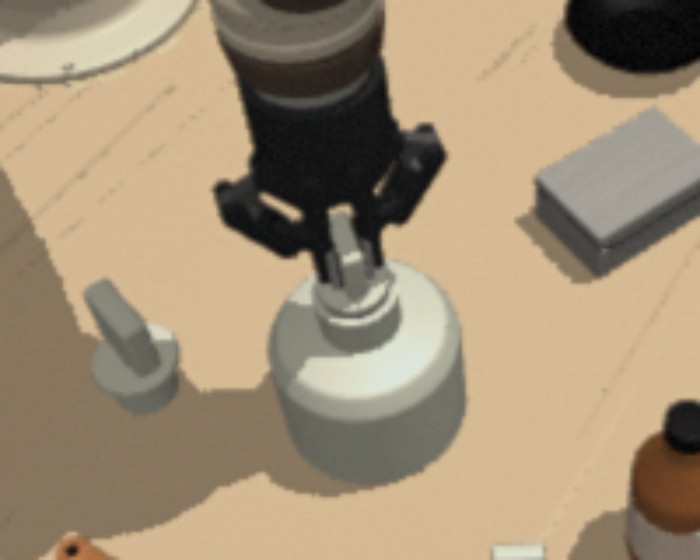

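It's gripped: the opening is 13.3 mm and the tool is pulling up about 7 N. First lean, slowly, to tool +y about the lip.

play_rows(commands=[{"tx": 0, "ty": 0.09, "tz": 0, "ax": 0.02, "ay": 0, "az": 0}, {"tx": 0, "ty": 0.17, "tz": 0, "ax": 0.04, "ay": 0, "az": 0}, {"tx": 0, "ty": 0.26, "tz": 0, "ax": 0.06, "ay": 0, "az": 0}, {"tx": 0, "ty": 0.34, "tz": 0, "ax": 0.08, "ay": 0, "az": 0}])

```text
time: 5.4
ee_pos: [0.502, -0.2115, 0.1708]
tcp_rot: [-175.4, -0.0, 142.5]
wrist_force: [4.0, 3.5, -4.8]
opening: 0.0126
```

```bash
cat > s.py <<'E'
from g import *
o,R=st(); print(o["time"],o["ee_pos"].round(4),o["tcp_rot"].round(2),"F tool",R.inv().apply(o["wrist_force"]).round(1),"T",R.inv().apply(o["torque"]).round(2),"op",o["opening"].round(4))
z=R.apply([0,0,1]); ey=np.array([.609,.793,0]); print("lean deg",np.degrees(np.arcsin(-z@ey)),"along",(o["ee_pos"]-[.4999,-.2142,.1706])@ey*1000)
L=R.apply([0,0,.0426])+o["ee_pos"]; print("lip pt shift mm",((L-[.4999,-.2142,.128])*1000).round(2))
E
python3 s.py
```

```text
Traceback (most recent call last):
  File "s.py", line 2, in <module>
    o,R=st(); print(o["time"],o["ee_pos"].round(4),o["tcp_rot"].round(2),"F tool",R.inv().apply(o["wrist_force"]).round(1),"T",R.inv().apply(o["torque"]).round(2),"op",o["opening"].round(4))
                                                                                                                                                                        ^^^^^^^^^^^^^^^^^^
AttributeError: 'float' object has no attribute 'round'
```

play_rows(commands=[{"tx": 0, "ty": 0.09, "tz": -0.03, "ax": 0.02, "ay": 0, "az": 0}, {"tx": 0, "ty": 0.17, "tz": -0.06, "ax": 0.04, "ay": 0, "az": 0}, {"tx": 0, "ty": 0.17, "tz": -0.1, "ax": 0.04, "ay": 0, "az": 0}, {"tx": 0, "ty": 0.17, "tz": -0.1, "ax": 0.04, "ay": 0, "az": 0}])

```text
time: 5.8
ee_pos: [0.503, -0.2101, 0.1709]
tcp_rot: [-173.1, -0.1, 142.5]
wrist_force: [4.9, 1.7, -11.9]
opening: 0.0133
```

```bash
sed -i 's/o\["opening"\].round(4)/round(float(o["opening"]),4)/' s.py; python3 s.py; python3 - <<'E'
from h import *
from workcell import viewer
c=viewer.camera("scene"); cv2.imwrite("pics/scene4.png",cv2.resize(c["pixels"][190:300,150:260,::-1],None,fx=5,fy=5))
E
```

```text
5.8 [ 0.503  -0.2101  0.1709] [-1.7308e+02 -7.0000e-02  1.4251e+02] F tool [-2.9  5.7 11.3] T [-1.69 -0.88  0.  ] op 0.0133
lean deg 6.920120205596761 along 5.138124190781643
lip pt shift mm [-0.09  0.08  0.59]
```

View pics/scene4.png

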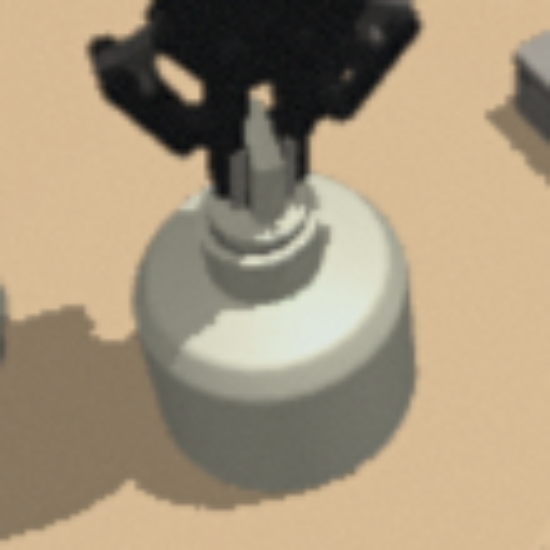

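The scene crop shows the stopper leaning in the neck at about (262,170), with the jar unmoved. Lean is 6.9° and pull is 11 N. Now the swing to the other side, with a 1.5 mm rise.

play_rows(commands=[{"tx": 0, "ty": -0.13, "tz": -0.02, "ax": -0.03, "ay": 0, "az": 0}, {"tx": 0, "ty": -0.26, "tz": -0.03, "ax": -0.06, "ay": 0, "az": 0}, {"tx": 0, "ty": -0.4, "tz": -0.04, "ax": -0.09, "ay": 0, "az": 0}, {"tx": 0, "ty": -0.53, "tz": -0.05, "ax": -0.12, "ay": 0, "az": 0}, {"tx": 0, "ty": -0.66, "tz": -0.05, "ax": -0.15, "ay": 0, "az": 0}, {"tx": 0, "ty": -0.79, "tz": -0.05, "ax": -0.18, "ay": 0, "az": 0}, {"tx": 0, "ty": -0.92, "tz": -0.045, "ax": -0.21, "ay": 0, "az": 0}, {"tx": 0, "ty": -1.045, "tz": -0.025, "ax": -0.24, "ay": 0, "az": 0}, {"tx": 0, "ty": -1.045, "tz": -0.025, "ax": -0.24, "ay": 0, "az": 0}, {"tx": 0, "ty": -1.045, "tz": -0.025, "ax": -0.24, "ay": 0, "az": 0}])

```text
time: 6.85
ee_pos: [0.4965, -0.2184, 0.1729]
tcp_rot: [173.1, -0.0, 142.5]
wrist_force: [6.7, 2.9, -8.9]
opening: 0.0131
```

```bash
python3 s.py; python3 - <<'E'
from h import *
from workcell import viewer
c=viewer.camera("scene"); cv2.imwrite("pics/scene5.png",cv2.resize(c["pixels"][190:300,150:260,::-1],None,fx=5,fy=5))
E
```

```text
6.85 [ 0.4965 -0.2184  0.1729] [ 1.7313e+02 -5.0000e-02  1.4248e+02] F tool [-3.6  5.3  9.5] T [-1.17 -0.65 -0.03] op 0.0131
lean deg -6.866399996657216 along -5.422049318822371
lip pt shift mm [-0.34 -0.16  2.61]
```

View pics/scene5.png

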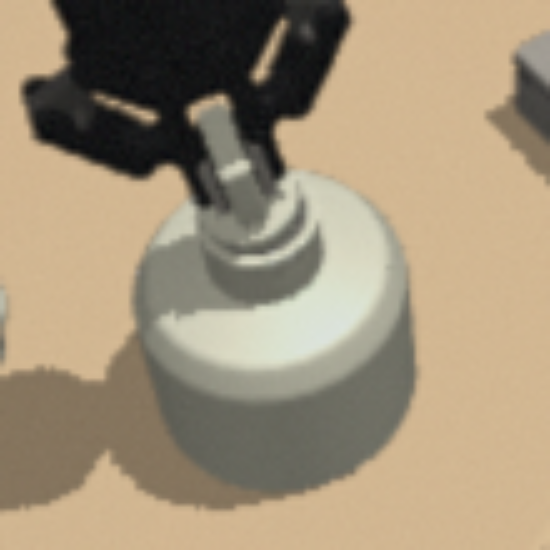

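The scene crop shows the stopper leaned the other way (tab top about (212,105)), with the jar in the same place. It leans -6.9° and has risen about 2 mm. Swing back.

play_rows(commands=[{"tx": 0, "ty": 0.14, "tz": -0.02, "ax": 0.03, "ay": 0, "az": 0}, {"tx": 0, "ty": 0.275, "tz": -0.03, "ax": 0.06, "ay": 0, "az": 0}, {"tx": 0, "ty": 0.41, "tz": -0.04, "ax": 0.09, "ay": 0, "az": 0}, {"tx": 0, "ty": 0.55, "tz": -0.05, "ax": 0.12, "ay": 0, "az": 0}, {"tx": 0, "ty": 0.685, "tz": -0.05, "ax": 0.15, "ay": 0, "az": 0}, {"tx": 0, "ty": 0.82, "tz": -0.05, "ax": 0.18, "ay": 0, "az": 0}, {"tx": 0, "ty": 0.955, "tz": -0.04, "ax": 0.21, "ay": 0, "az": 0}, {"tx": 0, "ty": 1.09, "tz": -0.02, "ax": 0.24, "ay": 0, "az": 0}, {"tx": 0, "ty": 1.09, "tz": -0.02, "ax": 0.24, "ay": 0, "az": 0}, {"tx": 0, "ty": 1.09, "tz": -0.02, "ax": 0.24, "ay": 0, "az": 0}])

```text
time: 7.9
ee_pos: [0.5033, -0.2097, 0.1744]
tcp_rot: [-173.1, -0.0, 142.5]
wrist_force: [5.0, 2.3, -9.4]
opening: 0.0128
```

```bash
python3 s.py
```

```text
7.9 [ 0.5033 -0.2097  0.1744] [-1.7311e+02 -4.0000e-02  1.4252e+02] F tool [-2.6  6.   8.7] T [-1.57 -0.55  0.01] op 0.0128
lean deg 6.888973809550575 along 5.6442284480389215
lip pt shift mm [0.25 0.48 4.1 ]
```

play_rows(commands=[{"tx": 0, "ty": -0.145, "tz": -0.02, "ax": -0.03, "ay": 0, "az": 0}, {"tx": 0, "ty": -0.285, "tz": -0.03, "ax": -0.06, "ay": 0, "az": 0}, {"tx": 0, "ty": -0.43, "tz": -0.04, "ax": -0.09, "ay": 0, "az": 0}, {"tx": 0, "ty": -0.575, "tz": -0.05, "ax": -0.12, "ay": 0, "az": 0}, {"tx": 0, "ty": -0.715, "tz": -0.05, "ax": -0.15, "ay": 0, "az": 0}, {"tx": 0, "ty": -0.855, "tz": -0.045, "ax": -0.18, "ay": 0, "az": 0}, {"tx": 0, "ty": -0.995, "tz": -0.035, "ax": -0.21, "ay": 0, "az": 0}, {"tx": 0, "ty": -1.135, "tz": -0.015, "ax": -0.24, "ay": 0, "az": 0}, {"tx": 0, "ty": -1.135, "tz": -0.015, "ax": -0.24, "ay": 0, "az": 0}, {"tx": 0, "ty": -1.135, "tz": -0.015, "ax": -0.24, "ay": 0, "az": 0}])

```text
time: 8.9
ee_pos: [0.4962, -0.2188, 0.1762]
tcp_rot: [173.1, -0.0, 142.5]
wrist_force: [6.3, 4.6, -8.2]
opening: 0.013
```

```bash
python3 s.py; python3 - <<'E'
from h import *
from workcell import viewer
c=viewer.camera("scene"); cv2.imwrite("pics/scene6.png",cv2.resize(c["pixels"][190:300,150:260,::-1],None,fx=5,fy=5))
E
```

```text
8.9 [ 0.4962 -0.2188  0.1762] [ 1.7308e+02 -2.0000e-02  1.4247e+02] F tool [-2.2  6.5  9. ] T [-1.41 -0.66  0.01] op 0.013
lean deg -6.916712784072647 along -5.915897294324417
lip pt shift mm [-0.58 -0.55  5.89]
```

View pics/scene6.png

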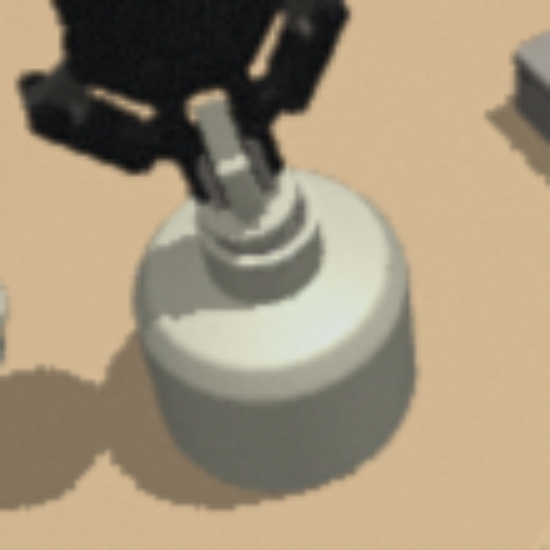

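The scene crop shows a wider gap under the collar (about (250,240)), with the jar still standing in place. Continue.

play_rows(commands=[{"tx": 0, "ty": 0.15, "tz": -0.02, "ax": 0.03, "ay": 0, "az": 0}, {"tx": 0, "ty": 0.295, "tz": -0.035, "ax": 0.06, "ay": 0, "az": 0}, {"tx": 0, "ty": 0.445, "tz": -0.05, "ax": 0.09, "ay": 0, "az": 0}, {"tx": 0, "ty": 0.59, "tz": -0.06, "ax": 0.12, "ay": 0, "az": 0}, {"tx": 0, "ty": 0.74, "tz": -0.065, "ax": 0.15, "ay": 0, "az": 0}, {"tx": 0, "ty": 0.885, "tz": -0.065, "ax": 0.18, "ay": 0, "az": 0}, {"tx": 0, "ty": 1.03, "tz": -0.06, "ax": 0.21, "ay": 0, "az": 0}, {"tx": 0, "ty": 1.175, "tz": -0.04, "ax": 0.24, "ay": 0, "az": 0}, {"tx": 0, "ty": 1.175, "tz": -0.04, "ax": 0.24, "ay": 0, "az": 0}])

```text
time: 9.85
ee_pos: [0.5035, -0.2093, 0.1777]
tcp_rot: [-173.1, -0.0, 142.5]
wrist_force: [4.5, 2.2, -9.5]
opening: 0.013
```

```bash
python3 s.py
```

```text
9.85 [ 0.5035 -0.2093  0.1777] [-1.7306e+02 -5.0000e-02  1.4252e+02] F tool [-2.3  5.6  8.9] T [-1.38 -0.55  0.05] op 0.013
lean deg 6.942179401142854 along 6.091021061033808
lip pt shift mm [0.44 0.85 7.36]
```

play_rows(commands=[{"tx": 0, "ty": -0.155, "tz": -0.02, "ax": -0.03, "ay": 0, "az": 0}, {"tx": 0, "ty": -0.305, "tz": -0.035, "ax": -0.06, "ay": 0, "az": 0}, {"tx": 0, "ty": -0.46, "tz": -0.05, "ax": -0.09, "ay": 0, "az": 0}, {"tx": 0, "ty": -0.61, "tz": -0.06, "ax": -0.12, "ay": 0, "az": 0}, {"tx": 0, "ty": -0.76, "tz": -0.065, "ax": -0.15, "ay": 0, "az": 0}, {"tx": 0, "ty": -0.91, "tz": -0.065, "ax": -0.18, "ay": 0, "az": 0}, {"tx": 0, "ty": -1.06, "tz": -0.055, "ax": -0.21, "ay": 0, "az": 0}, {"tx": 0, "ty": -1.21, "tz": -0.035, "ax": -0.24, "ay": 0, "az": 0}, {"tx": 0, "ty": -1.21, "tz": -0.035, "ax": -0.24, "ay": 0, "az": 0}])

```text
time: 10.75
ee_pos: [0.4956, -0.2195, 0.1799]
tcp_rot: [173.0, -0.0, 142.4]
wrist_force: [7.1, 5.4, -10.1]
opening: 0.0132
```

```bash
python3 s.py; python3 - <<'E'
from h import *
from workcell import viewer
c=viewer.camera("scene"); cv2.imwrite("pics/scene7.png",cv2.resize(c["pixels"][190:300,150:260,::-1],None,fx=5,fy=5))
E
```

```text
10.75 [ 0.4956 -0.2195  0.1799] [ 1.7298e+02 -2.0000e-02  1.4243e+02] F tool [-2.4  7.4 11.1] T [-1.58 -0.66 -0.08] op 0.0132
lean deg -7.015035698960663 along -6.802048478105111
lip pt shift mm [-1.13 -1.15  9.58]
```

View pics/scene7.png

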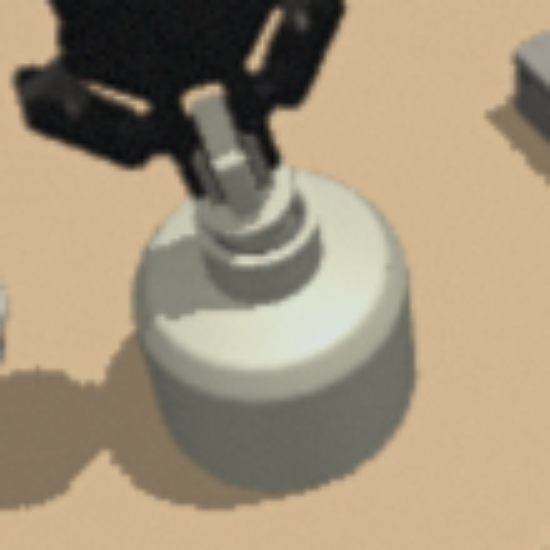

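play_rows(commands=[{"tx": 0, "ty": 0.16, "tz": -0.02, "ax": 0.03, "ay": 0, "az": 0}, {"tx": 0, "ty": 0.32, "tz": -0.035, "ax": 0.06, "ay": 0, "az": 0}, {"tx": 0, "ty": 0.48, "tz": -0.05, "ax": 0.09, "ay": 0, "az": 0}, {"tx": 0, "ty": 0.64, "tz": -0.06, "ax": 0.12, "ay": 0, "az": 0}, {"tx": 0, "ty": 0.8, "tz": -0.065, "ax": 0.15, "ay": 0, "az": 0}, {"tx": 0, "ty": 0.955, "tz": -0.06, "ax": 0.18, "ay": 0, "az": 0}, {"tx": 0, "ty": 1.11, "tz": -0.05, "ax": 0.21, "ay": 0, "az": 0}, {"tx": 0, "ty": 1.265, "tz": -0.03, "ax": 0.24, "ay": 0, "az": 0}, {"tx": 0, "ty": 1.265, "tz": -0.03, "ax": 0.24, "ay": 0, "az": 0}])

```text
time: 11.7
ee_pos: [0.5038, -0.209, 0.1817]
tcp_rot: [-173.1, -0.0, 142.5]
wrist_force: [4.1, 3.1, -8.1]
opening: 0.0134
```

```bash
python3 s.py
```

```text
11.7 [ 0.5038 -0.209   0.1817] [-1.7312e+02 -2.0000e-02  1.4250e+02] F tool [-1.4  5.9  7.5] T [-1.37 -0.36  0.06] op 0.0134
lean deg 6.883829737422586 along 6.474876798242388
lip pt shift mm [ 0.77  1.13 11.37]
```

play_rows(commands=[{"tx": 0, "ty": -0.16, "tz": -0.03, "ax": -0.03, "ay": 0, "az": 0}, {"tx": 0, "ty": -0.32, "tz": -0.045, "ax": -0.06, "ay": 0, "az": 0}, {"tx": 0, "ty": -0.48, "tz": -0.06, "ax": -0.09, "ay": 0, "az": 0}, {"tx": 0, "ty": -0.645, "tz": -0.07, "ax": -0.12, "ay": 0, "az": 0}, {"tx": 0, "ty": -0.805, "tz": -0.075, "ax": -0.15, "ay": 0, "az": 0}, {"tx": 0, "ty": -0.965, "tz": -0.075, "ax": -0.18, "ay": 0, "az": 0}, {"tx": 0, "ty": -1.125, "tz": -0.065, "ax": -0.21, "ay": 0, "az": 0}, {"tx": 0, "ty": -1.28, "tz": -0.045, "ax": -0.24, "ay": 0, "az": 0}, {"tx": 0, "ty": -1.28, "tz": -0.045, "ax": -0.24, "ay": 0, "az": 0}])

```text
time: 12.6
ee_pos: [0.496, -0.2193, 0.1849]
tcp_rot: [172.8, 0.1, 142.4]
wrist_force: [6.9, 7.5, -4.4]
opening: 0.0131
```

```bash
python3 s.py; python3 - <<'E'
from h import *
from workcell import viewer
c=viewer.camera("scene"); cv2.imwrite("pics/scene8.png",cv2.resize(c["pixels"][190:300,150:260,::-1],None,fx=5,fy=5))
E
```

```text
12.6 [ 0.496  -0.2193  0.1849] [1.7282e+02 7.0000e-02 1.4244e+02] F tool [-0.9  9.5  5.6] T [-2.46 -0.12 -0.02] op 0.0131
lean deg -7.175494362880238 along -6.407876654442219
lip pt shift mm [-0.64 -0.88 14.6 ]
```

View pics/scene8.png

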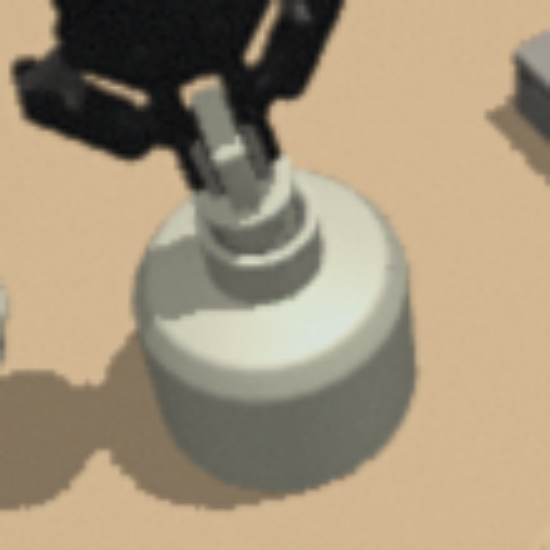

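The stopper has risen about 14.6 mm. I'll swing back upright with a small rise and read the force.

play_rows(commands=[{"tx": 0, "ty": 0.17, "tz": -0.03, "ax": 0.03, "ay": 0, "az": 0}, {"tx": 0, "ty": 0.34, "tz": -0.06, "ax": 0.06, "ay": 0, "az": 0}, {"tx": 0, "ty": 0.51, "tz": -0.085, "ax": 0.09, "ay": 0, "az": 0}, {"tx": 0, "ty": 0.67, "tz": -0.11, "ax": 0.12, "ay": 0, "az": 0}, {"tx": 0, "ty": 0.68, "tz": -0.11, "ax": 0.125, "ay": 0, "az": 0}])

```text
time: 13.15
ee_pos: [0.4998, -0.2145, 0.1865]
tcp_rot: [-179.6, 0.1, 142.5]
wrist_force: [-0.7, -0.5, 1.1]
opening: 0.0133
```

```bash
python3 s.py
```

```text
13.15 [ 0.4998 -0.2145  0.1865] [-1.7964e+02  6.0000e-02  1.4247e+02] F tool [ 0.2 -0.8 -1.1] T [0.07 0.07 0.01] op 0.0133
lean deg 0.3605989639330856 along -0.24740430270180253
lip pt shift mm [-0.2  -0.5  15.91]
```

It's free: the forces dropped to about zero. Lift straight up 2 cm.

play_rows(commands=[{"tx": 0, "ty": 0, "tz": -0.1, "ax": 0, "ay": 0, "az": 0}, {"tx": 0, "ty": 0, "tz": -0.3, "ax": 0, "ay": 0, "az": 0}, {"tx": 0, "ty": 0, "tz": -0.6, "ax": 0, "ay": 0, "az": 0}, {"tx": 0, "ty": 0, "tz": -0.9, "ax": 0, "ay": 0, "az": 0}, {"tx": 0, "ty": 0, "tz": -1.2, "ax": 0, "ay": 0, "az": 0}, {"tx": 0, "ty": 0, "tz": -1.5, "ax": 0, "ay": 0, "az": 0}, {"tx": 0, "ty": 0, "tz": -1.8, "ax": 0, "ay": 0, "az": 0}, {"tx": 0, "ty": 0, "tz": -1.95, "ax": 0, "ay": 0, "az": 0}, {"tx": 0, "ty": 0, "tz": -2, "ax": 0, "ay": 0, "az": 0}, {"tx": 0, "ty": 0, "tz": -2, "ax": 0, "ay": 0, "az": 0}, {"tx": 0, "ty": 0, "tz": -2, "ax": 0, "ay": 0, "az": 0}, {"tx": 0, "ty": 0, "tz": -2, "ax": 0, "ay": 0, "az": 0}])

```text
time: 14.35
ee_pos: [0.5001, -0.2139, 0.2055]
tcp_rot: [-179.7, -0.0, 142.5]
wrist_force: [0.4, 1.5, -1.3]
opening: 0.0132
```

```bash
python3 s.py; python3 - <<'E'
from h import *
from g import *
from workcell import viewer
c=viewer.camera("scene"); cv2.imwrite("pics/scene9.png",cv2.resize(c["pixels"][180:300,140:260,::-1],None,fx=5,fy=5)); cv2.imwrite("pics/scene9f.png",c["pixels"][:,:,::-1])
P=cloud(c);z=P[...,2]
near=np.hypot(P[...,0]-.5,P[...,1]+.215)<.08
c0=load("scene0.npz");P0=cloud(c0)
for nm,Q in(("before",P0),("after",P)):
    s=(np.hypot(Q[...,0]-.5,Q[...,1]+.215)<.08)&(abs(Q[...,2]-.1)<.005); print(nm,s.sum(),Q[s].mean(0).round(4),cv2.minEnclosingCircle((Q[s][:,:2]*1000).astype(np.float32)))
np.set_printoptions(linewidth=250)
print((z[205:250:2,184:226:2]*1000).round().astype(int))
o,R=st()
c=viewer.camera("wrist"); cv2.imwrite("pics/wrist9.png",c["pixels"][:,:,::-1])
E
```

```text
14.35 [ 0.5001 -0.2139  0.2055] [-1.7971e+02 -1.0000e-02  1.4249e+02] F tool [0.6 1.4 1.3] T [-0.06 -0.02  0.01] op 0.0132
lean deg 0.29168017606975166 along 0.32573929411748515
lip pt shift mm [ 0.04  0.1  34.9 ]
before 1041 [ 0.5114 -0.2262  0.1006] ((500.8941345214844, -214.3929443359375), 57.053741455078125)
after 1067 [ 0.5108 -0.2257  0.1007] ((501.3719787597656, -215.47308349609375), 56.990962982177734)
[[241 247 245 243 222 224 222 223 227 235 233 228   1   2   1   1   0   1   1   4   2]
 [237 240 238 237 236 223 223 225 226 228 229 217   0  -1   2   0   1   1   0   0  -1]
 [231 233 235 233 231 224 223 223 223 221 214 212   0   2   0   0   2   2   0   4   1]
 [  1 213 228 228 223 223 223 225 223 215 214 207   1  -1   3   4  -1   2  -2   0   0]
 [  3   0 216 215 217 216 223 221 222 208 207 199   3   1   0  -1   3   1   0   2  -2]
 [  2   1 210 208 211 210 219 216 214 211 198 194   3   0   1   1   1   2   1   0   0]
 [  2   3 205 204 205 205 211 212 211 208 195 179 179   1   1  -1  -1   3   0   1   0]
 [  2  -1 180 197 200 198 204 205 204 201 178 179 179  -1  -1  -1   0   0   1
[... 615 characters left out ...]
00]
 [ 99 101 102 134 135 114 111 105 104 104 104 106 106 135 137 105 104 104 105 101 103]
 [100 102 102 136 135 109 106 107 105 104 106 107 134 135 130 103 105 104 103 103 102]
 [102 104 103 126 137 135 132 107 105 105 134 137 135 133 124 106 103 106 103 100  99]
 [101 103 104 102 131 137 137 137 134 136 134 134 132 125 116 105 103 104 101 102 101]
 [101 103 106 103 121 129 131 132 132 131 131 128 125 120 112 105 103 102 105 101 100]
 [101 102 104 104 109 119 123 124 125 125 121 123 118 112 107 104 103 103 102 100 100]
 [101 103 101 103 103 109 115 118 116 116 116 114 111 107 104 102 103 103 101 100  99]
 [101 102 101 101 105 106 108 110 110 110 108 106 104 104 103 105 103 100 100 776  99]]
```

View pics/scene9.png

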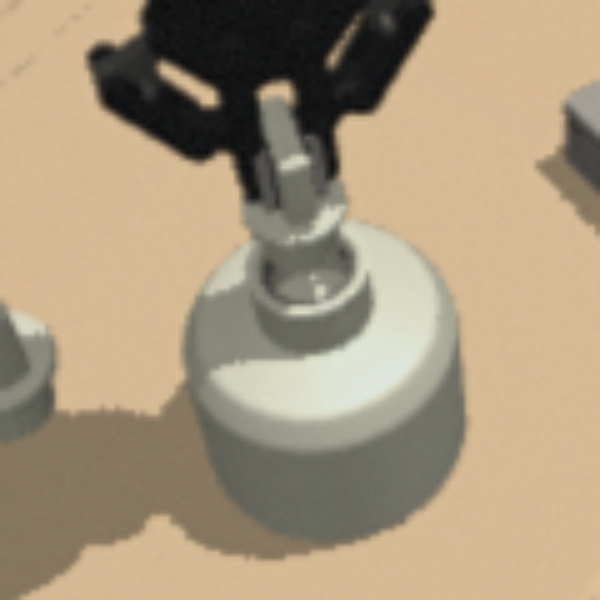

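View pics/wrist9.png

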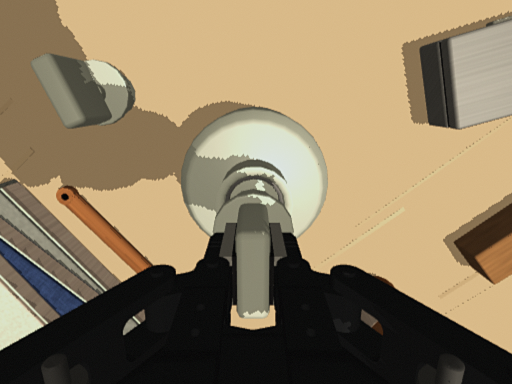

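View pics/scene9f.png

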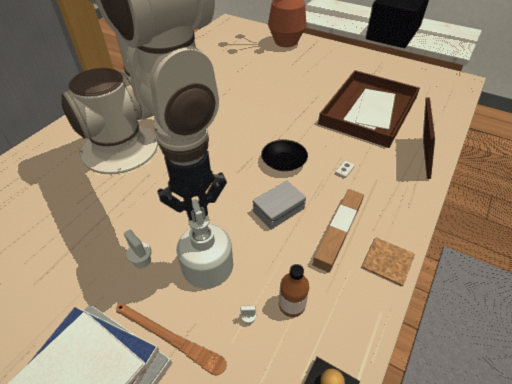

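The final view shows the stopper upright at crop (290,180). The collar top measures 0.180 m, so the foot is about 15 mm over the rim. The jar stands where it was, and the bystanders are unmoved. I'm handing in.

```bash
python3 -c "
from workcell import job
print(job.job_done())"
```

```text
the job is handed in; nothing more can be done
None
```

The stopper came free by rocking and is still held upright over the open jar. The job was handed in at about 14.5 s of the 42 s allowed, and it reports no verdict.

**What I did:** I gripped the middle-sized stopper, the one in the jar's neck, by its two flat faces at 70 N. I rocked it eight half-swings of about 7° each way about the lip, rising about 1.5–2 mm per swing with 5–11 N of pull. The wrist force dropped to about zero after about 16 mm of rise, and I then lifted it 2 cm.

**Last checks:**
- **Stopper:** It is upright within 0.3°. The collar top is at 0.180 m, so the foot is about 15 mm above the rim. It is centred within about 1 mm by the tool pose, and the finger opening is 13.2 mm.
- **Jar:** It stands upright, within about 1 mm of its starting place, which is within camera error.
- **Bystanders:** They look unmoved in the scene picture; I did not measure them.

**Less certain:**
- **Lean angle:** The leans are read from the tool pose, not measured on the stopper itself, though the pictures agree with them.
- **Order of sides:** The cameras could not tell which flat face is +y. I alternated sides enough times that the required order is covered whichever face it is.
- **Sideways force:** It read 9.5 N at the end of the last swing, just over the roughly 9 N given for tipping the jar. The jar did not visibly tip.

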